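Start the clamp screw in the nut plate by feel

TASK

Take the clamp screw with the black knob from its wooden stand and set it upright on the threaded boss of the nut plate, with the yellow line on its knob facing the red mark on the plate. Then turn it backward (anticlockwise from above) until the thread drops, and from there forward (clockwise) one full turn, so that the screw is started and its line points again where it did at the drop. Finish still gripping the knob, and leave the other things on the bench alone.

Things in the scene. Friction and masses are not known exactly. Their poses are not given: they have to be found in the camera images.
- clamp_screw: Loose hand screw, 78 mm tall, 0.15 kg, upright in the stand at the start. Origin: centre of its tip (lowest point), z up along its axis; its -x is where the yellow line points. Black round knob, diameter 38, z = 52 to 78: grip it there, any way round. Shank diameter 17.6, bevelled tip (10 mm wide, widening over 5 mm), brass two-start right-hand thread, outer diameter 28, z = 10 to 21.
- screw_line (a point): Outer end of the yellow line on the knob's top, 17 mm from the screw's axis along the screw's -x, at z = 78 mm.
- nut_plate: Steel plate 90 x 90 x 8 mm, fixed to the bench, with a round threaded boss in its middle: outer diameter 44, top 42 mm above the bench, bore 31, two internal ridges that leave 20 mm free. Origin: on the boss's axis at bench level, z up; its -x points to the red mark. Two-start right-hand thread, 12 mm of travel a turn (clockwise from above goes down), about 1 mm of play.
- boss_top (a point): Middle of the boss's mouth, 42 mm up. Ridges end 4 mm below it. Set on with its line at the mark, the screw rests with its tip 26 mm above the bench. Turned back it climbs 2 mm; 60 to 75 degrees back the ridges end and it can drop 6 mm: it falls by its weight if the grip is opened, or must be lowered. Tip then about 22 mm up; one full turn forward from there: about 10 mm.
- plate_mark (a point): Middle of the red mark on the plate's top face, 34 mm from the boss's axis along the plate's -x, 8 mm above the bench. A red stripe goes on up the side of the boss. If the grip is opened before the drop, the screw stays up but may lean a little and slide round forward.
- screw_stand: Wooden block 66 x 66 x 34 mm, fixed, with a round hole of diameter 30, 24 mm deep, in its top, in which the screw stands (tip 10 mm above the bench, knob from 62 to 88 mm). Origin: centre of its underside.
- tape_measure: Bystander, loose: tape measure. Origin: centre of its underside. Leave alone.
- radius_gauge_0: Bystander, loose: orange radius gauge. Origin: centre of its underside. Leave alone.
- marker_0: Bystander, loose: white marker pen with black cap. Origin: centre of its underside. Leave alone.
- spirit_level: Bystander, loose: spirit level. Origin: centre of its underside. Leave alone.

How it is judged:
By the outcome, as a careful person would: the job done as asked, in the order asked, and still so for the second after the job is handed in, while the arm keeps its last pose, push and grip.
It also fails if it takes over 72 s, if anything falls off the work surface, if the arm or the gripper's body presses on something with over 40 N, if the wrist force passes 120 N, or if a joint passes its speed limit or range.

ROBOT

A 6-joint arm with a two-finger parallel gripper is mounted at the origin on a cart in front of the work surface, level with it; the furniture and walls round the work are solid. World frame = base frame: x ahead of the robot, y to its left, z up, the work surface at z = 0. Lengths are in m, angles in rad, forces in N, time in s.
With the tool pointing down it reaches from about 0.35 to 0.85 m from the base axis. Payload 8.1 kg.
Tool frame: the origin (TCP) lies at the centre of the arm's flange, where the gripper is bolted on; the fingertips stand 186 mm ahead of it and the grasp point (between the pads) lies 167 mm ahead of it (robot.nose_length is the distance from the TCP to the fingertips, in m); z points along the fingers, x is the direction in which the jaws open and shut, and the axes are right-handed (so a half turn about z gives the same grasp; the last joint's range is limited). The gripper opens to 93 mm and grips with 3 to 60 N. Pads are 15 mm wide; open, the fingers measure 128 mm over their backs; the gripper's body (75 mm by 188 mm) begins 65 mm behind the grasp point.
Start: joints at [-1.283, 0.13, 1.488, -0, 1.523, -0.085], TCP at [0.219, -0.559, 0.405] pointing down, gripper open.
Joint ranges: [-2.96, 2.96], [-0.89, 2.26], [0.02, 2.5], [-1.34, 4.48], [0, 2.73], [-2.66, 2.66]. Speed limits (rad/s): [2.39, 2.39, 2.79, 3.14, 3.14, 3.14].

INTERFACE

Orientations are given as a rotation vector (axis times angle).
In Python, from plant import robot gives the robot as it stands.
- The arm moves only by the tool arm_command, never from a script. Its argument "motion" is a list of rows, each an object with "slide": the shift along the tool's x, y, z each as a share of 0.4 m, from -1 to 1, a list of three; "turn": the turn, a rotation vector about the tool's x, y, z each as a share of 0.5 rad, from -1 to 1, a list of three. A call has exactly 5 rows; each row shifts and turns the commanded pose from where the row before left it, along the tool's axes as they then stand; what a row does not reach is not made up. A row lasts 1/12 s, in which the tool goes at most 41.7 mm and 7.16 degrees, less where a joint would pass 70% of its speed; a pose out of reach is approached as far as the arm can. A call with a number of a shift or a turn outside -1 to 1 is refused whole. A call with a gripper value outside its range is refused whole. "gripper" is the opening in per cent of the stroke, from 0 (shut) to 100 (fully open), set as the call begins (left out, the last holds). The fingers move at their own pace and stop on an object; "grip_force" is the grip in N (left out, the last holds). Time passes only in rows, so rows that do not move let the fingers close, or fill a call up. It gives the time, the measured TCP pose, the force and the opening at its end, in the units of the state.
- robot.read_state(): the state, without advancing time (a new reading comes with each control period).
- robot.read_camera(name): name is "scene" or "top" or "wrist"; returns a dict with "pixels" (420x560x3 uint8, blue, green, red), "intrinsics" (3x3 intrinsics, pixels), "D" ([k1, k2, p1, p2, k3] as OpenCV has them; the pictures are not rectified), "T" (4x4, takes a point from camera to world coordinates). Camera axes: x right, y down, z forward; pixel columns grow to the right and rows downward; lengths in m; the calibration is good to about 2 mm. A picture is of the moment at which its call begins. There is no depth.
- robot.close_job(): hands the job in, once; it reports no verdict.
The state is a dict: "t": time; "q": joint angles; "dq": joint speeds; "joint_torque": joint torques, N m; "tool_pos": TCP position; "orientation": TCP orientation; "force": force on the tool from outside, world axes, zero at the start; "wrist_torque": the same for the moment, N m; "opening": finger opening in m.
Only numpy, scipy, OpenCV 4.12 (cv2) and the standard library are available. Lean on these libraries where they do the work, as an engineer would, in place of code of your own. Each camera call takes 0.05 s, during which the arm holds its last target.

## Working session

There is one attempt and no reset: what is moved stays moved. The work goes in short steps, Python scripts to look and compute and a tool call to move; the robot and the scene stay as the last step left them, time stands still between calls to the robot, and variables do not carry over. Pictures are saved under pics/ and viewed, and the job is handed in when it is done.

Besides the shell and the picture viewer there is one more tool, called after "Emit:" as a command line: name --argument value ..., lists and objects as JSON in quotes. arm_command: Moves the arm, as the interface text tells. Shift numbers are shares of 0.4 m and turn numbers shares of 0.5 rad, none past 1 either way. Its arguments: {"type":"object","properties":{"motion":{"type":"array","items":{"type":"object","properties":{"slide":{"type":"array","items":{"type":"number"}},"turn":{"type":"array","items":{"type":"number"}}}}},"gripper":{"type":"number"},"grip_force":{"type":"number"}},"required":["motion"]}

```bash
mkdir -p pics; ls; python3 - <<'E'
from plant import robot
import cv2
s=robot.read_state();print(s)
for n in["scene","top","wrist"]:
    c=robot.read_camera(n);cv2.imwrite(f"pics/{n}0.png",c["pixels"]);print(n,c["intrinsics"],c["D"],c["T"])
E
```

```text
pics
{'t': 0.0, 'q': array([-1.28341324e+00,  1.31145525e-01,  1.48926262e+00, -5.65939142e-06,
        1.52303824e+00, -8.54212838e-02]), 'dq': array([ 6.04238932e-05,  2.30938451e-05, -1.58693779e-03, -6.54102120e-04,
        2.60321070e-04,  4.29145084e-04]), 'joint_torque': array([ 2.08806217e-03, -5.59853625e+01, -4.91752732e+01,  7.70038459e-02,
        3.56747839e-02, -1.77920301e-04]), 'tool_pos': array([ 0.21847849, -0.55855743,  0.40370565]), 'orientation': array([-2.59368327e+00,  1.77061334e+00,  2.26082067e-03]), 'force': array([-0.2147243 ,  0.05398872,  0.86453074]), 'wrist_torque': array([-0.00107781, -0.01059933,  0.03117491]), 'opening': 0.09317092689608053}
scene [[390.24965992   0.         275.98510245]
 [  0.         390.24965992 219.20870902]
 [  0.           0.           1.        ]] [-0.02788983  0.          0.          0.          0.        ] [[ 0.88730228 -0.31392877  0.33785114  0.22442926]
 [-0.46071015 -0.63670689  0.61834497 -0.71587855]
 [ 0.02099587 -0.70431035 -0.70958165  0.89011165]
 [ 0.          0.          0.          1.        ]]
top [[425.71631939   0.         277.99134052]
 [  0.         425.71631939 212.11742344]
 [  0.           0.           1.        ]] [-0.03032293  0.          0.          0.          0.        ] [[ 0.02490818 -0.98366662  0.17826825  0.3441807 ]
 [-0.99965919 -0.0231141   0.01213407 -0.04525623]
 [-0.00781537 -0.17850974 -0.98390711  1.54498411]
 [ 0.          0.          0.          1.        ]]
wrist [[365.76075152   0.         278.34366097]
 [  0.         365.76075152 209.2993302 ]
 [  0.           0.           1.        ]] [0.00785669 0.         0.         0.         0.        ] [[ 3.63128707e-01 -8.92407541e-01 -2.67855042e-01  2.93835472e-01]
 [-9.31738603e-01 -3.48061182e-01 -1.03520956e-01 -5.29190530e-01]
 [-8.47061027e-04  2.87162314e-01 -9.57881563e-01  3.84921262e-01]
 [ 0.00000000e+00  0.00000000e+00  0.00000000e+00  1.00000000e+00]]
```

View pics/scene0.png

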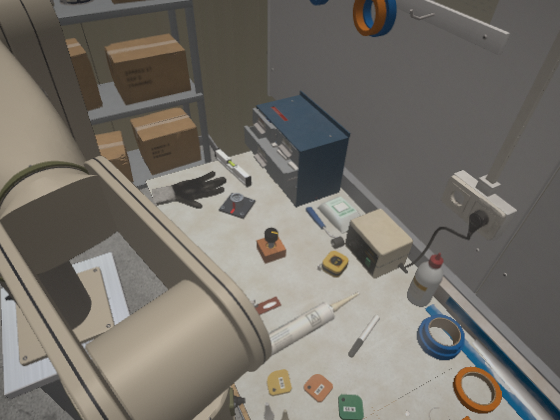

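View pics/top0.png

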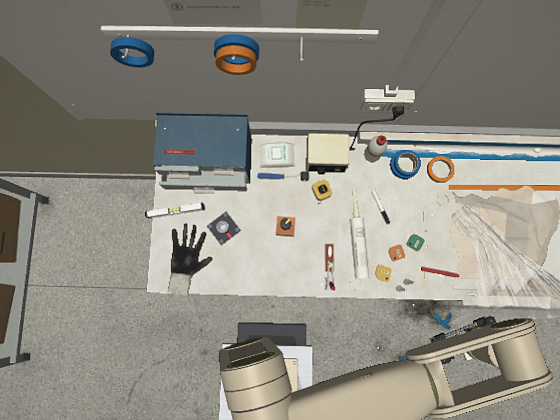

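View pics/wrist0.png

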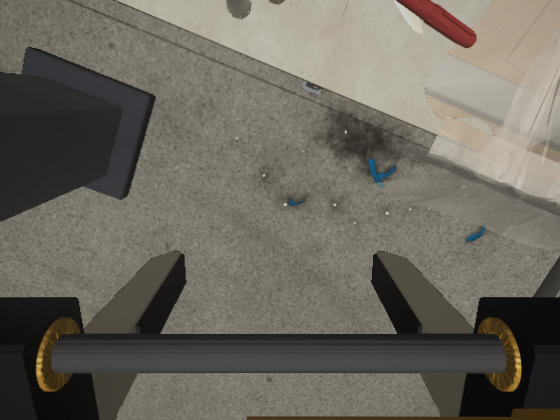

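The stand with the screw is at about (286,226) in the top view, and the nut plate at (224,229) with its red mark to the lower right. I'll enlarge both.

```bash
cat > h.py <<'E'
import numpy as np, cv2
from scipy.spatial.transform import Rotation as R
def ray(c,uv):
    p=cv2.undistortPoints(np.array([[uv]],float),c["intrinsics"],c["D"])[0,0]
    T=c["T"]; return T[:3,3], T[:3,:3]@np.array([p[0],p[1],1])
def at_z(c,uv,z):
    o,d=ray(c,uv); return o+d*(z-o[2])/d[2]
def proj(c,P):
    T=np.linalg.inv(c["T"]); r=cv2.Rodrigues(T[:3,:3])[0]
    return cv2.projectPoints(np.atleast_2d(np.array(P,float)),r,T[:3,3],c["intrinsics"],c["D"])[0][:,0]
def crop(img,u0,v0,w,h,s,name):
    cv2.imwrite(name,cv2.resize(img[v0:v0+h,u0:u0+w],None,fx=s,fy=s,interpolation=cv2.INTER_CUBIC))
E
python3 - <<'E'
import cv2
from h import *
t=cv2.imread("pics/top0.png");s=cv2.imread("pics/scene0.png")
crop(t,200,200,110,60,7,"pics/tc0.png")
crop(s,210,180,90,90,6,"pics/sc0.png")
E
```

```text
(no output)
```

View pics/tc0.png

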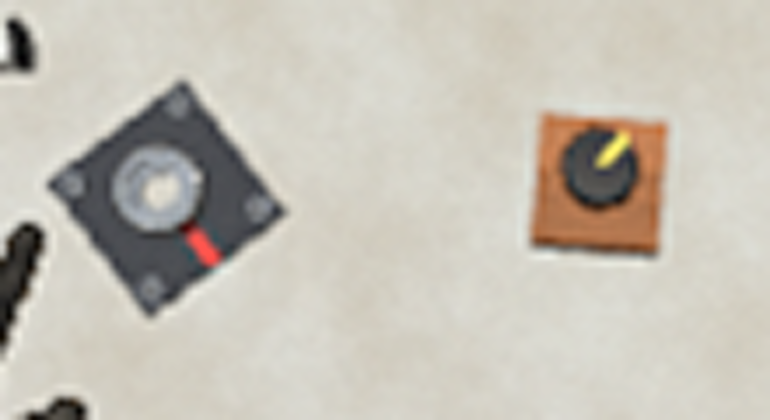

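View pics/sc0.png

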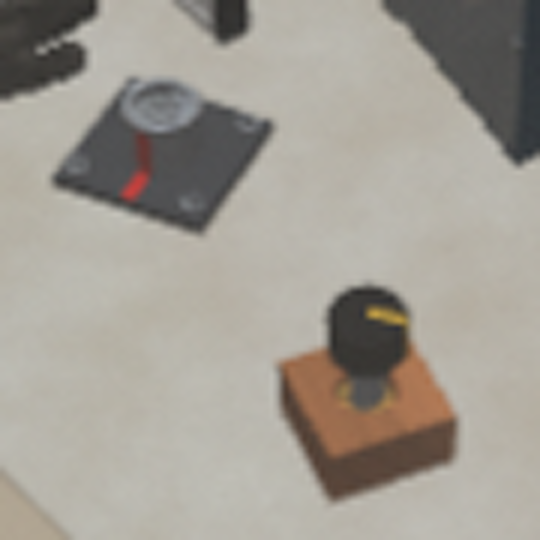

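```bash
python3 - <<'E'
from plant import robot
from h import *
c=robot.read_camera("top")
f=lambda u,v,z:at_z(c,((u+.5)/7+200-.5,(v+.5)/7+200-.5),z)
k=f(600,168,.088);l=f(627,136,.088);print("knob",k,l,np.hypot(*(l-k)[:2]),np.degrees(np.arctan2((l-k)[1],(l-k)[0])))
cs=[f(*p,.008) for p in[(183,80),(287,212),(151,317),(47,183)]];print("plate",np.mean(cs,0),[np.linalg.norm(cs[i]-cs[i-1]) for i in range(4)])
b=f(157,188,.042);m=f(202,246,.008);d=(m-np.mean(cs,0))[:2];print(b,m,np.linalg.norm(d),np.degrees(np.arctan2(d[1],d[0])))
for i in range(4):
  e=cs[i]-cs[i-1];print(np.degrees(np.arctan2(e[1],e[0])))
cs=[f(*p,.034) for p in[(544,112),(667,122),(659,255),(531,245)]];print("stand",np.mean(cs,0))
s=robot.read_camera("scene")
g=lambda u,v,z:at_z(s,((u+.5)/6+210-.5,(v+.5)/6+180-.5),z)
print("scene knob",g(369,315,.088),"boss",g(161,105,.042))
c4=[g(*p,.008) for p in[(128,80),(274,125),(204,234),(52,182)]];print("plate",np.mean(c4,0))
r=R.from_rotvec(robot.read_state()["orientation"]).as_matrix();print(r)
E
```

```text
knob [ 0.56847737 -0.05353226  0.088     ] [ 0.58482317 -0.0665518   0.088     ] 0.020897218690408344 -38.537570381536455
plate [0.55981955 0.17142032 0.008     ] [np.float64(0.08877118710785145), np.float64(0.08949147541116755), np.float64(0.08865166333532148), np.float64(0.08984279851824552)]
[0.55985842 0.17194697 0.042     ] [0.53486155 0.1519575  0.008     ] 0.031649690324669036 -142.0520762399121
-50.613880552564524
-140.01323444129443
129.6123300874984
40.06108640202134
stand [ 0.56890022 -0.05413694  0.034     ]
scene knob [ 0.57056644 -0.05596014  0.088     ] boss [0.55982371 0.16937889 0.042     ]
plate [0.55918908 0.1672587  0.008     ]
[[ 3.64266063e-01 -9.31294888e-01 -2.59527538e-04]
 [-9.31294490e-01 -3.64266149e-01  8.63631428e-04]
 [-8.98832631e-04 -7.28950542e-05 -9.99999593e-01]]
```

Emit:
arm_command --motion '[{"slide": [-0.043, -0.064, 0], "turn": [0, 0, 0]}, {"slide": [-0.043, -0.064, 0], "turn": [0, 0, 0]}, {"slide": [-0.043, -0.064, 0], "turn": [0, 0, 0]}, {"slide": [-0.043, -0.064, 0], "turn": [0, 0, 0]}, {"slide": [-0.043, -0.064, 0], "turn": [0, 0, 0]}]'

```text
t: 0.67
tool_pos: [0.3069, -0.4308, 0.4046]
orientation: [-2.594, 1.772, 0.0]
force: [0.3, 0.4, -0.7]
opening: 0.0934
```

Emit:
arm_command --motion '[{"slide": [-0.043, -0.064, 0], "turn": [0, 0, 0]}, {"slide": [-0.043, -0.064, 0], "turn": [0, 0, 0]}, {"slide": [-0.043, -0.064, 0], "turn": [0, 0, 0]}, {"slide": [-0.043, -0.064, 0], "turn": [0, 0, 0]}, {"slide": [-0.043, -0.064, 0], "turn": [0, 0, 0]}]'

```text
t: 1.08
tool_pos: [0.3949, -0.304, 0.4048]
orientation: [2.595, -1.771, 0.0]
force: [0.8, 0.4, 0.5]
opening: 0.0927
```

Emit:
arm_command --motion '[{"slide": [-0.043, -0.064, 0], "turn": [0, 0, 0]}, {"slide": [-0.043, -0.064, 0], "turn": [0, 0, 0]}, {"slide": [-0.043, -0.064, 0], "turn": [0, 0, 0]}, {"slide": [-0.043, -0.064, 0], "turn": [0, 0, 0]}, {"slide": [-0.043, -0.064, 0], "turn": [0, 0, 0]}]'

```text
t: 1.5
tool_pos: [0.4828, -0.1772, 0.4048]
orientation: [-2.595, 1.771, -0.0]
force: [0.0, 0.3, 0.7]
opening: 0.0927
```

Emit:
arm_command --motion '[{"slide": [-0.043, -0.064, 0], "turn": [0, 0, 0]}, {"slide": [-0.043, -0.064, 0], "turn": [0, 0, 0]}, {"slide": [-0.043, -0.064, 0], "turn": [0, 0, 0]}, {"slide": [-0.041, -0.06, 0], "turn": [0, 0, 0]}, {"slide": [-0.038, -0.06, 0], "turn": [0, 0, 0]}]'

```text
t: 1.92
tool_pos: [0.5687, -0.0541, 0.4047]
orientation: [-2.595, 1.771, 0.0]
force: [0.1, 0.2, -0.3]
opening: 0.0933
```

```bash
python3 - <<'E'
from plant import robot
from h import *
print(robot.read_state()["tool_pos"],robot.read_state()["q"])
c=robot.read_camera("wrist");cv2.imwrite("pics/w1.png",c["pixels"])
np.save("w1.npy",c,allow_pickle=True)
E
```

```text
[ 0.56874082 -0.05411097  0.40466715] [-1.84615567e-01  5.32140989e-02  1.57026077e+00  6.03098279e-05
  1.51817873e+00  1.01301079e+00]
```

View pics/w1.png

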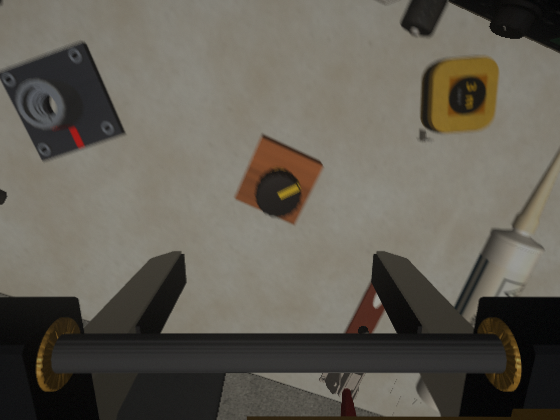

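Wrist view: knob at about (278,194) with the line end near (300,187), and the boss at about (41,104). I'll zoom in.

```bash
python3 - <<'E'
from h import *
t=cv2.imread("pics/w1.png")
a=cv2.resize(t[125:235,225:335],None,fx=5,fy=5,interpolation=cv2.INTER_CUBIC)
cv2.imwrite("pics/w1a.png",a)
crop(t,0,35,135,135,4,"pics/w1b.png")
E
```

```text
(no output)
```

View pics/w1a.png

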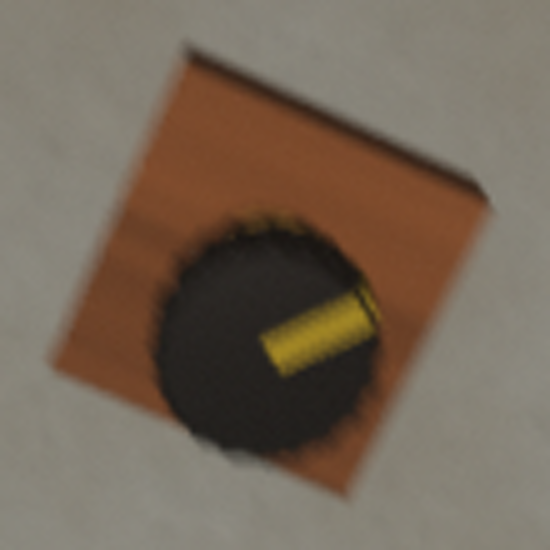

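View pics/w1b.png

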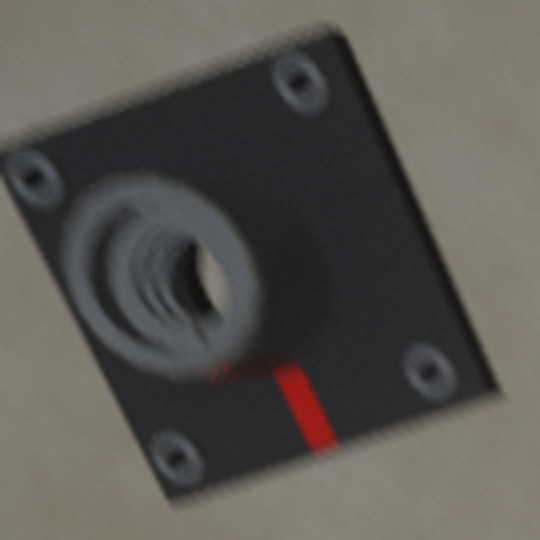

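```bash
python3 - <<'E'
from h import *
c=np.load("w1.npy",allow_pickle=True).item()
f=lambda u,v,z:at_z(c,((u+.5)/5+225-.5,(v+.5)/5+125-.5),z)
k=f(268,347,.088)
a=f(272,355,.088);b=f(366,303,.088)
print(k,np.linalg.norm(f(162,347,.088)-k),np.linalg.norm(b-k))
for p,q in((k,b),(a,b)):
  e=q-p;print(np.degrees(np.arctan2(e[1],e[0])))
print("stand",np.mean([f(*p,.034) for p in[(185,58),(490,208),(348,500),(52,362)]],0))
g=lambda u,v,z:at_z(c,((u+.5)/4-.5,(v+.5)/4+35-.5),z)
cs=[g(*p,.008) for p in[(345,40),(500,395),(172,503),(3,155)]]
print("plate",np.mean(cs,0))
for i in range(4):
  e=cs[i]-cs[i-1];print(np.linalg.norm(e),np.degrees(np.arctan2(e[1],e[0])))
print("bosstop",g(160,277,.042))
m=g(321,447,.008);m0=g(290,372,.008);e=m-m0;print(m,np.degrees(np.arctan2(e[1],e[0])))
E
```

```text
[ 0.57338459 -0.05237966  0.088     ] 0.017794264863775347 0.01800083258209602
-43.854663827747245
-38.95475346946902
stand [ 0.57205323 -0.05309834  0.034     ]
plate [0.56221723 0.17106399 0.008     ]
0.08979746467803666 -51.98808252319183
0.08656804156247025 -140.90023402765325
0.09194559498432599 128.74043215056287
0.08772290237146936 37.68719207742955
bosstop [0.56231436 0.17362467 0.042     ]
[0.52745217 0.14734897 0.008     ] -144.2435973404983
```

Emit:
arm_command --motion '[{"slide": [0, 0, 0.008], "turn": [0, 0, -0.25]}, {"slide": [0, 0, 0.008], "turn": [0, 0, -0.25]}, {"slide": [0, 0, 0.008], "turn": [0, 0, -0.25]}, {"slide": [0, 0, 0.008], "turn": [0, 0, -0.25]}, {"slide": [0, 0, 0.008], "turn": [0, 0, -0.25]}]'

```text
t: 2.38
tool_pos: [0.568, -0.0558, 0.3884]
orientation: [3.016, -0.878, -0.001]
force: [-0.0, -0.6, 0.0]
opening: 0.0928
```

Emit:
arm_command --motion '[{"slide": [0, 0, 0.008], "turn": [0, 0, -0.25]}, {"slide": [0, 0, 0.008], "turn": [0, 0, -0.25]}, {"slide": [0, 0, 0.008], "turn": [0, 0, -0.25]}, {"slide": [0, 0, 0.008], "turn": [0, 0, -0.25]}, {"slide": [0, 0, 0.008], "turn": [0, 0, -0.25]}]'

```text
t: 2.8
tool_pos: [0.568, -0.0559, 0.3724]
orientation: [-3.14, -0.091, 0.0]
force: [-0.1, -0.5, 0.1]
opening: 0.0929
```

Emit:
arm_command --motion '[{"slide": [0, 0, 0.008], "turn": [0, 0, -0.25]}, {"slide": [0, 0, 0.008], "turn": [0, 0, -0.25]}, {"slide": [0, 0, 0.008], "turn": [0, 0, -0.25]}, {"slide": [0, 0, 0.008], "turn": [0, 0, -0.25]}, {"slide": [0, 0, 0.008], "turn": [0, 0, -0.25]}]'

```text
t: 3.22
tool_pos: [0.568, -0.0559, 0.3564]
orientation: [-2.96, -1.052, 0.0]
force: [-0.5, -0.4, 0.3]
opening: 0.0929
```

Emit:
arm_command --motion '[{"slide": [0, 0, 0.008], "turn": [0, 0, -0.25]}, {"slide": [0, 0, 0.008], "turn": [0, 0, -0.25]}, {"slide": [0, 0, 0.008], "turn": [0, 0, -0.25]}, {"slide": [0, 0, 0.008], "turn": [0, 0, -0.25]}, {"slide": [0, 0, 0.008], "turn": [0, 0, -0.25]}]'

```text
t: 3.63
tool_pos: [0.568, -0.0558, 0.3404]
orientation: [-2.493, -1.911, 0.0]
force: [-0.3, -0.1, 0.3]
opening: 0.0932
```

Emit:
arm_command --motion '[{"slide": [0, 0, 0.008], "turn": [0, 0, -0.25]}, {"slide": [0, 0, 0.008], "turn": [0, 0, -0.25]}, {"slide": [0, 0, 0.008], "turn": [0, 0, -0.25]}, {"slide": [0, 0, 0.008], "turn": [0, 0, -0.25]}, {"slide": [0, 0, 0.008], "turn": [0, 0, -0.25]}]'

```text
t: 4.05
tool_pos: [0.568, -0.0559, 0.3245]
orientation: [-1.785, -2.585, 0.0]
force: [-0.3, -0.1, -1.0]
opening: 0.0928
```

```bash
python3 - <<'E'
from plant import robot
from h import *
s=robot.read_state();r=R.from_rotvec(s["orientation"]).as_matrix()
print(s["tool_pos"],s["q"],np.degrees(np.arctan2(r[1,0],r[0,0])))
c=robot.read_camera("wrist");cv2.imwrite("pics/w2.png",c["pixels"])
np.save("w2.npy",c,allow_pickle=True)
E
```

```text
[ 0.56798302 -0.05586329  0.32446593] [-1.87866890e-01  1.03274332e-01  1.66581493e+00 -9.25465221e-06
  1.37275994e+00 -2.12102351e+00] 110.7618187955139
```

View pics/w2.png

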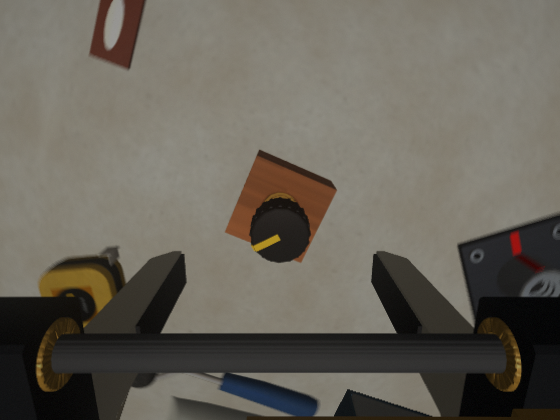

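```bash
python3 - <<'E'
from h import *
t=cv2.imread("pics/w2.png")
crop(t,235,180,90,90,6,"pics/w2a.png")
E
```

```text
(no output)
```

View pics/w2a.png

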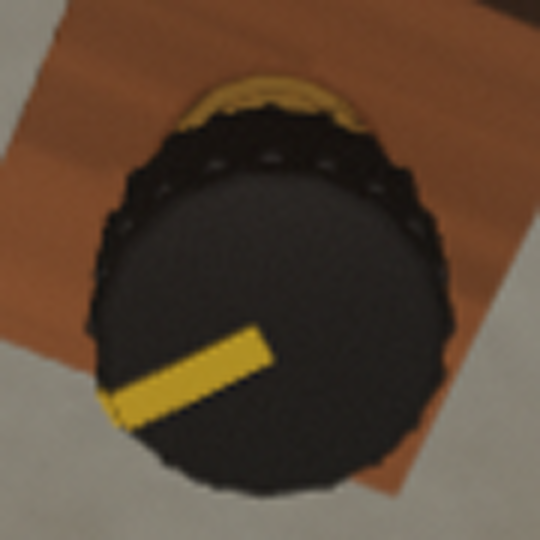

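```bash
python3 - <<'E'
from h import *
c=np.load("w2.npy",allow_pickle=True).item()
f=lambda u,v,z:at_z(c,((u+.5)/6+235-.5,(v+.5)/6+180-.5),z)
k=f(271,334,.088);a=f(266,343,.088);b=f(118,413,.088)
print(k,np.linalg.norm(f(97,334,.088)-k),np.linalg.norm(b-k))
for p,q in((k,b),(a,b)):
  e=q-p;print(np.degrees(np.arctan2(e[1],e[0])))
E
```

```text
[ 0.57053145 -0.05430578  0.088     ] 0.018401145824163582 0.01866972716211154
-40.4402390426089
-42.49361927143084
```

Emit:
arm_command --motion '[{"slide": [0.001, 0.007, 0.04], "turn": [0, 0, 0]}, {"slide": [0, 0, 0.05], "turn": [0, 0, 0]}, {"slide": [0, 0, 0.05], "turn": [0, 0, 0]}, {"slide": [0, 0, 0.04], "turn": [0, 0, 0]}, {"slide": [0, 0, 0.026], "turn": [0, 0, 0]}]'

```text
t: 4.52
tool_pos: [0.5698, -0.0543, 0.2402]
orientation: [-1.795, -2.575, 0.002]
force: [-0.1, 0.6, -0.2]
opening: 0.093
```

Emit:
arm_command --motion '[{"slide": [0, 0, 0], "turn": [0, 0, 0]}, {"slide": [0, 0, 0], "turn": [0, 0, 0]}, {"slide": [0, 0, 0], "turn": [0, 0, 0]}, {"slide": [0, 0, 0], "turn": [0, 0, 0]}, {"slide": [0, 0, 0], "turn": [0, 0, 0]}]' --gripper 0 --grip_force 25

```text
t: 4.93
tool_pos: [0.5712, -0.0545, 0.2437]
orientation: [1.792, 2.578, 0.001]
force: [0.0, -0.1, 0.3]
opening: 0.0642
```

Emit:
arm_command --motion '[{"slide": [0, 0, 0], "turn": [0, 0, 0]}, {"slide": [0, 0, 0], "turn": [0, 0, 0]}, {"slide": [0, 0, 0], "turn": [0, 0, 0]}, {"slide": [0, 0, 0], "turn": [0, 0, 0]}, {"slide": [0, 0, 0], "turn": [0, 0, 0]}]'

```text
t: 5.35
tool_pos: [0.5706, -0.0543, 0.2425]
orientation: [1.793, 2.58, 0.0]
force: [-0.5, -0.4, 0.9]
opening: 0.0374
```

Emit:
arm_command --motion '[{"slide": [0, 0, 0], "turn": [0, 0, 0]}, {"slide": [0, 0, 0], "turn": [0, 0, 0]}, {"slide": [0, 0, -0.02], "turn": [0, 0, 0]}, {"slide": [0, 0, -0.04], "turn": [0, 0, 0]}, {"slide": [0, 0, -0.05], "turn": [0, 0, 0]}]'

```text
t: 5.77
tool_pos: [0.5697, -0.0542, 0.2852]
orientation: [-1.791, -2.577, 0.003]
force: [-0.1, 0.2, -2.2]
opening: 0.0376
```

Emit:
arm_command --motion '[{"slide": [0, 0, -0.06], "turn": [0, 0, 0]}, {"slide": [0, 0, -0.06], "turn": [0, 0, 0]}, {"slide": [0, 0, -0.05], "turn": [0, 0, 0]}, {"slide": [0, 0, -0.02], "turn": [0, 0, 0]}, {"slide": [0, 0, 0], "turn": [0, 0, 0]}]'

```text
t: 6.18
tool_pos: [0.5713, -0.0545, 0.3652]
orientation: [1.79, 2.576, 0.003]
force: [-0.3, 0.2, -1.2]
opening: 0.0377
```

```bash
python3 - <<'E'
from plant import robot
from h import *
s=robot.read_state();r=R.from_rotvec(s["orientation"]).as_matrix()
print(s["tool_pos"],s["opening"],s["force"],np.degrees(np.arctan2(r[1,0],r[0,0])))
c=robot.read_camera("wrist");cv2.imwrite("pics/w3.png",c["pixels"])
np.save("w3.npy",c,allow_pickle=True)
crop(c["pixels"],180,230,200,150,4,"pics/w3a.png")
E
```

```text
[ 0.57128461 -0.05449809  0.36521305] 0.037695689913483765 [-0.27618121  0.21336339 -1.21404004] 110.40714250220255
```

View pics/w3a.png

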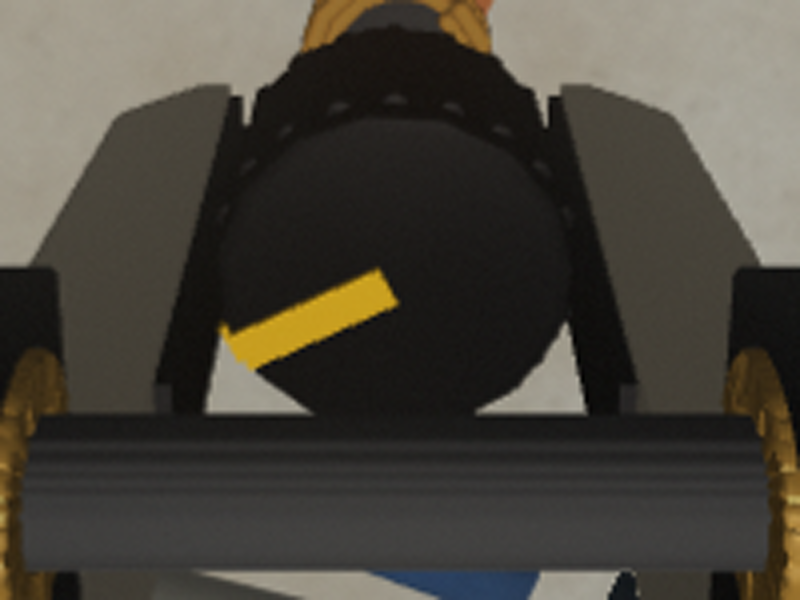

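```bash
python3 - <<'E'
from h import *
c=np.load("w3.npy",allow_pickle=True).item()
f=lambda u,v,z:at_z(c,((u+.5)/4+180-.5,(v+.5)/4+230-.5),z)
z=.088+.1227
k=f(396,278,z);a=f(388,287,z);b=f(238,351,z)
print(k,k-[.57128,-.0545,0],np.linalg.norm(f(218,278,z)-k))
for p,q in((k,b),(a,b)):
  e=q-p;print(np.degrees(np.arctan2(e[1],e[0])))
E
```

```text
[ 0.57242218 -0.05465262  0.2107    ] [ 1.14217791e-03 -1.52615738e-04  2.10700000e-01] 0.018595503176729714
-42.04380747591569
-43.841073343077234
```

```bash
python3 - <<'E'
from plant import robot
from h import *
c=robot.read_camera("top");cv2.imwrite("pics/t3.png",c["pixels"]);crop(c["pixels"],140,100,190,150,4,"pics/t3a.png")
for uv in[(160,187),(248,187),(248,172),(250,118)]:
  print(uv,[at_z(c,uv,z)[:2].round(3) for z in(0,.1,.2,.3)])
E
```

```text
(160, 187) [array([0.709, 0.418]), array([0.686, 0.388]), array([0.662, 0.358]), array([0.638, 0.328])]
(248, 187) [array([0.717, 0.088]), array([0.693, 0.079]), array([0.668, 0.071]), array([0.644, 0.062])]
(248, 172) [array([0.775, 0.09 ]), array([0.747, 0.081]), array([0.719, 0.073]), array([0.691, 0.064])]
(250, 118) [array([0.99 , 0.091]), array([0.948, 0.082]), array([0.906, 0.073]), array([0.864, 0.064])]
```

View pics/t3a.png

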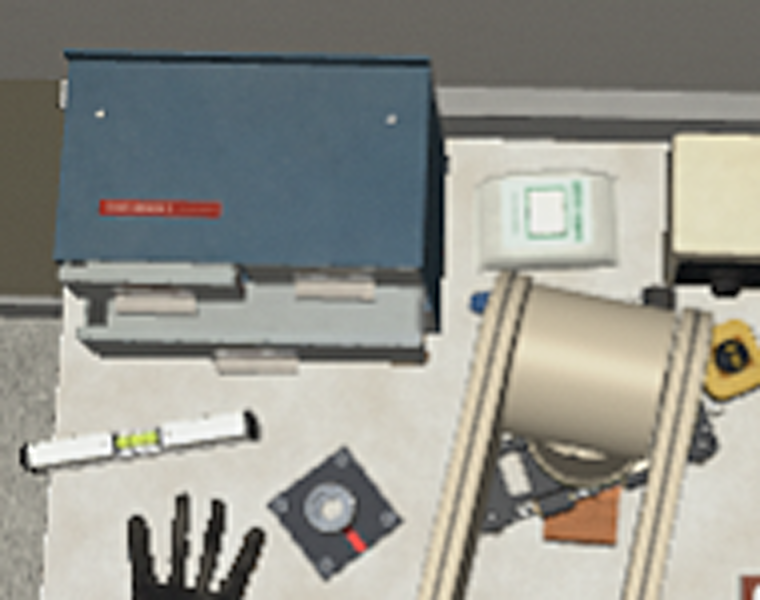

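```bash
python3 - <<'E'
from h import *
s=cv2.imread("pics/scene0.png")
crop(s,235,90,120,120,6,"pics/sc1.png")
E
```

```text
(no output)
```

View pics/sc1.png

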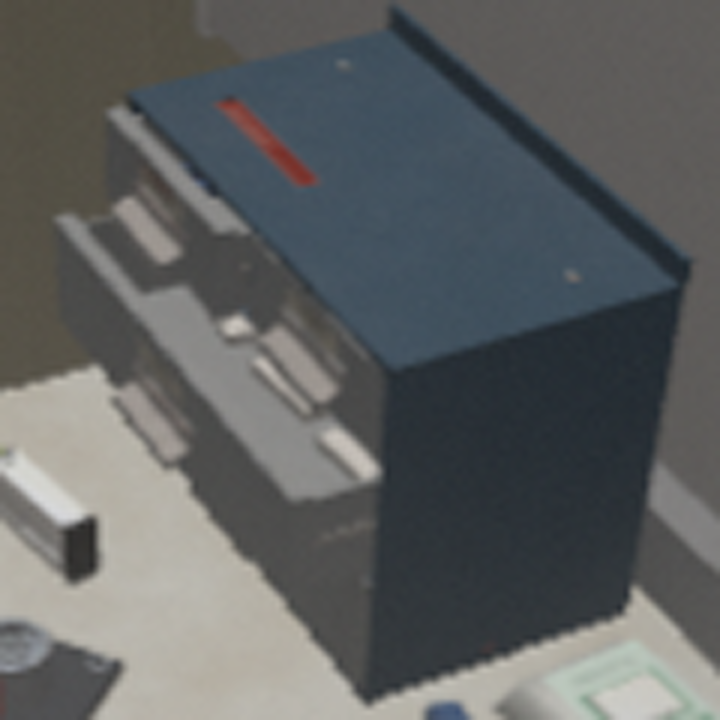

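```bash
python3 - <<'E'
from plant import robot
from h import *
t=robot.read_camera("top");s=robot.read_camera("scene")
def tri(a,b):
    o1,d1=ray(t,a);o2,d2=ray(s,b)
    x,*_=np.linalg.lstsq(np.c_[d1,-d2],o2-o1,rcond=None)
    p,q=o1+d1*x[0],o2+d2*x[1];return (p+q)/2,np.linalg.norm(p-q)
T=lambda u,v:(u/4+140,v/4+100)
S=lambda u,v:(u/6+235,v/6+90)
print("handle R",tri(T(298,373),S(182,462)))
print("handle L",tri(T(217,373),S(118,392)))
print("drawer top R",tri(T(422,347),S(297,500)))
print("drawer top L",tri(T(78,340),S(60,215)))
E
```

```text
handle R (array([0.67010624, 0.19230558, 0.10972101]), np.float64(0.009724888225204705))
handle L (array([0.66672939, 0.26280191, 0.11135359]), np.float64(0.006754328881235256))
drawer top R (array([0.68159466, 0.08180719, 0.15920253]), np.float64(0.005428403203462957))
drawer top L (array([0.68175294, 0.37130456, 0.16016314]), np.float64(0.007036642691298395))
```

Emit:
arm_command --motion '[{"slide": [0.03, 0.01, 0], "turn": [0, 0, 0]}, {"slide": [0.054, 0.017, 0], "turn": [0, 0, 0]}, {"slide": [0.06, 0.019, 0], "turn": [0, 0, 0]}, {"slide": [0.06, 0.019, 0], "turn": [0, 0, 0]}, {"slide": [0.06, 0.019, 0], "turn": [0, 0, 0]}]'

```text
t: 6.8
tool_pos: [0.5646, 0.058, 0.3609]
orientation: [-1.792, -2.578, 0.002]
force: [-0.0, 0.5, -1.9]
opening: 0.0375
```

Emit:
arm_command --motion '[{"slide": [0.06, 0.019, 0], "turn": [0, 0, 0]}, {"slide": [0.06, 0.019, 0], "turn": [0, 0, 0]}, {"slide": [0.06, 0.019, 0], "turn": [0, 0, 0]}, {"slide": [0.054, 0.018, 0], "turn": [0, 0, 0]}, {"slide": [0.04, 0.013, 0], "turn": [0, 0, 0]}]'

```text
t: 7.22
tool_pos: [0.5591, 0.174, 0.3609]
orientation: [-1.79, -2.579, 0.002]
force: [0.1, 0.6, -0.9]
opening: 0.0379
```

Emit:
arm_command --motion '[{"slide": [0, 0, 0], "turn": [0, 0, 0.1]}, {"slide": [0, 0, 0], "turn": [0, 0, 0.24]}, {"slide": [0, 0, 0], "turn": [0, 0, 0.24]}, {"slide": [0, 0, 0], "turn": [0, 0, 0.24]}, {"slide": [0, 0, 0], "turn": [0, 0, 0.24]}]'

```text
t: 7.63
tool_pos: [0.5594, 0.1722, 0.3608]
orientation: [-2.41, -2.013, 0.003]
force: [-0.5, 0.2, -0.9]
opening: 0.0377
```

Emit:
arm_command --motion '[{"slide": [0, 0, 0], "turn": [0, 0, 0.24]}, {"slide": [0, 0, 0], "turn": [0, 0, 0.24]}, {"slide": [0, 0, 0], "turn": [0, 0, 0.24]}, {"slide": [0, 0, 0], "turn": [0, 0, 0.24]}, {"slide": [0, 0, 0], "turn": [0, 0, 0.24]}]'

```text
t: 8.05
tool_pos: [0.5594, 0.1721, 0.3609]
orientation: [-2.898, -1.211, 0.004]
force: [-0.1, 0.3, -0.8]
opening: 0.0377
```

Emit:
arm_command --motion '[{"slide": [0, 0, 0], "turn": [0, 0, 0.24]}, {"slide": [0, 0, 0], "turn": [0, 0, 0.24]}, {"slide": [0, 0, 0], "turn": [0, 0, 0.24]}, {"slide": [0, 0, 0], "turn": [0, 0, 0.24]}, {"slide": [0, 0, 0], "turn": [0, 0, 0.24]}]'

```text
t: 8.47
tool_pos: [0.5594, 0.172, 0.3608]
orientation: [-3.127, -0.3, 0.004]
force: [1.1, -0.5, -1.2]
opening: 0.0376
```

Emit:
arm_command --motion '[{"slide": [0, 0, 0], "turn": [0, 0, 0]}, {"slide": [0, 0, 0], "turn": [0, 0, 0]}, {"slide": [0, 0, 0], "turn": [0, 0, 0]}, {"slide": [0, 0, 0], "turn": [0, 0, 0]}, {"slide": [0, 0, 0], "turn": [0, 0, 0]}]'

```text
t: 8.88
tool_pos: [0.56, 0.1714, 0.3621]
orientation: [3.126, 0.312, -0.001]
force: [0.6, -0.0, -1.7]
opening: 0.0378
```

```bash
cat > st.py <<'E'
import sys
from plant import robot
from h import *
n=sys.argv[1]
s=robot.read_state();r=R.from_rotvec(s["orientation"]).as_matrix()
print(s["t"],s["tool_pos"].round(4),"open",round(s["opening"],4),"F",s["force"].round(1),"tau",s["wrist_torque"].round(2),"yaw",np.degrees(np.arctan2(r[1,0],r[0,0])).round(2),"z",r[:,2].round(4),"q",s["q"].round(2))
for cam in sys.argv[2:]:
    c=robot.read_camera(cam);cv2.imwrite(f"pics/{n}_{cam}.png",c["pixels"]);np.save(f"{n}_{cam}.npy",c,allow_pickle=True)
E
python3 st.py p1 wrist scene top
```

```text
8.8833 [0.56   0.1714 0.3621] open 0.0378 F [ 0.6 -0.  -1.7] tau [-0.03 -0.05 -0.02] yaw 11.4 z [-4.e-04 -0.e+00 -1.e+00] q [0.21 0.11 1.58 0.   1.44 0.01]
```

View pics/p1_wrist.png

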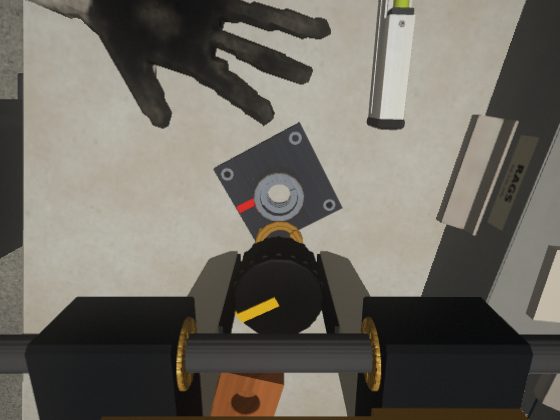

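View pics/p1_scene.png

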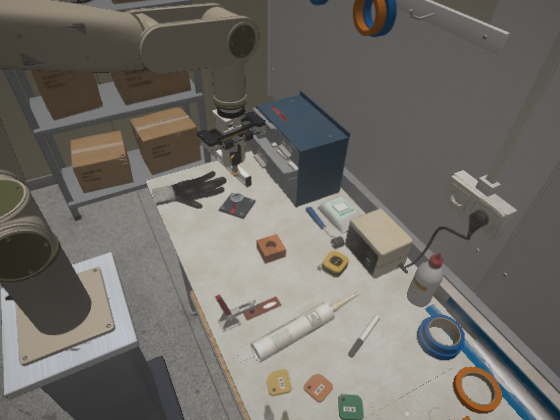

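Wrist view: the boss ring is at about (279,196), the red mark at (246,206), and the knob line runs from (277,303) to (238,318). Now a crop to measure the offset.

```bash
python3 - <<'E'
from h import *
t=cv2.imread("pics/p1_wrist.png")
crop(t,205,115,145,115,5,"pics/p1a.png")
crop(t,210,230,140,110,5,"pics/p1b.png")
E
```

```text
(no output)
```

View pics/p1a.png

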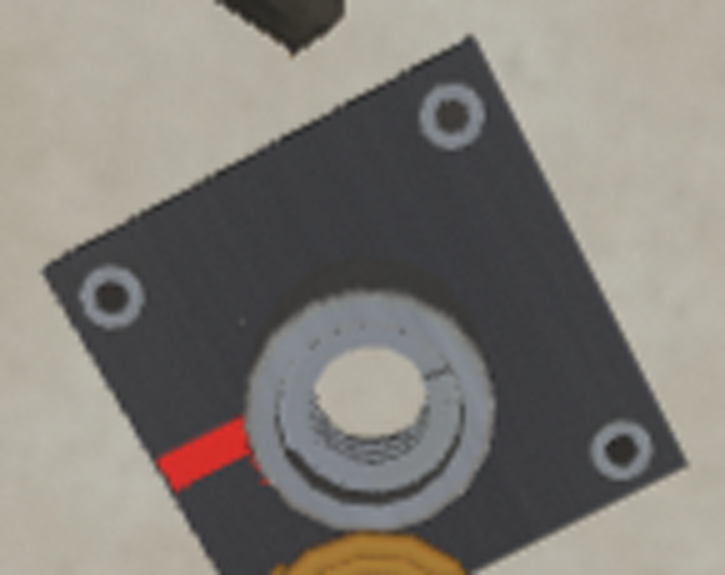

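View pics/p1b.png

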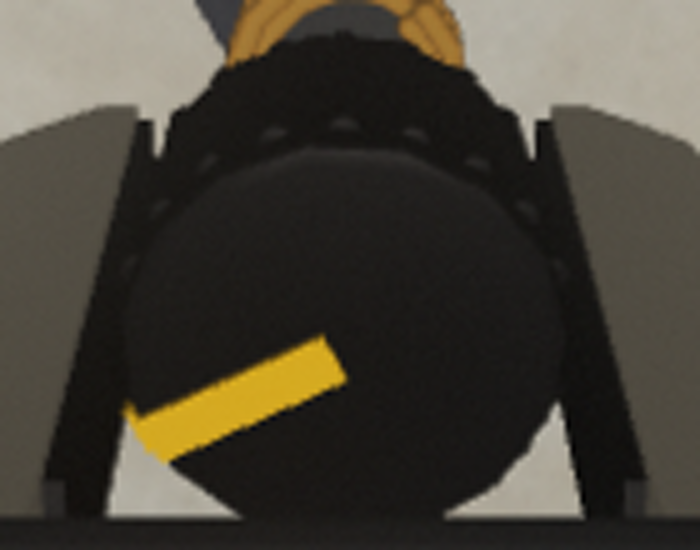

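```bash
python3 - <<'E'
from h import *
c=np.load("p1_wrist.npy",allow_pickle=True).item()
f=lambda u,v,z:at_z(c,((u+.5)/5+205-.5,(v+.5)/5+115-.5),z)
g=lambda u,v,z:at_z(c,((u+.5)/5+210-.5,(v+.5)/5+230-.5),z)
ang=lambda a,b:np.degrees(np.arctan2((b-a)[1],(b-a)[0])).round(2)
b=f(370,410,.042);print("boss",b,np.linalg.norm(f(246,410,.042)-b),np.linalg.norm(f(370,289,.042)-b),np.linalg.norm(f(370,530,.042)-b))
A,B,C=[f(*p,.008) for p in[(472,36),(687,463),(43,270)]];print("centre",(B+C)/2,ang(A,B),ang(A,C),np.linalg.norm(A-B),np.linalg.norm(A-C))
print("red",ang(f(245,436,.008),f(167,472,.008)))
zz=.088+.3621-.2425
print("line",ang(g(335,358,zz),g(148,440,zz)),"knob",g(344,337,zz))
print(ang(g(322,335,zz),g(138,415,zz)),ang(g(348,381,zz),g(168,462,zz)))
E
```

```text
boss [0.56058011 0.17243806 0.042     ] 0.02111022900583207 0.020876119981057737 0.021534275007808305
centre [0.56076117 0.17166562 0.008     ] -50.6 -140.48 0.09005244302050204 0.0893506091133235
red -143.28
line -142.37 knob [0.56034357 0.17270907 0.2076    ]
-142.67 -141.66
```

Emit:
arm_command --motion '[{"slide": [0, 0, 0.04], "turn": [0, 0, -0.05]}, {"slide": [0, 0, 0.06], "turn": [0, 0, 0]}, {"slide": [0, 0, 0.06], "turn": [0, 0, 0]}, {"slide": [0, 0, 0.04], "turn": [0, 0, 0]}, {"slide": [0, 0, 0.015], "turn": [0, 0, 0]}]'

```text
t: 9.45
tool_pos: [0.5588, 0.171, 0.273]
orientation: [3.122, 0.349, -0.008]
force: [0.1, 0.0, -2.0]
opening: 0.0378
```

Emit:
arm_command --motion '[{"slide": [0, 0, 0], "turn": [0, 0, 0]}, {"slide": [0, 0, 0], "turn": [0, 0, 0]}, {"slide": [0, 0, 0], "turn": [0, 0, 0]}, {"slide": [0, 0, 0], "turn": [0, 0, 0]}, {"slide": [0, 0, 0], "turn": [0, 0, 0]}]'

```text
t: 9.87
tool_pos: [0.5606, 0.1715, 0.2778]
orientation: [-3.122, -0.348, -0.004]
force: [-0.6, 0.2, -1.8]
opening: 0.0373
```

```bash
python3 st.py p2 wrist; python3 - <<'E'
from h import *
t=cv2.imread("pics/p2_wrist.png")
crop(t,200,150,160,130,5,"pics/p2a.png")
E
```

```text
9.8667 [0.5606 0.1715 0.2778] open 0.0373 F [-0.6  0.2 -1.8] tau [-0.03 -0.1   0.  ] yaw 12.72 z [ 2.3e-03  5.0e-04 -1.0e+00] q [ 0.21  0.19  1.66  0.    1.29 -0.01]
```

View pics/p2a.png

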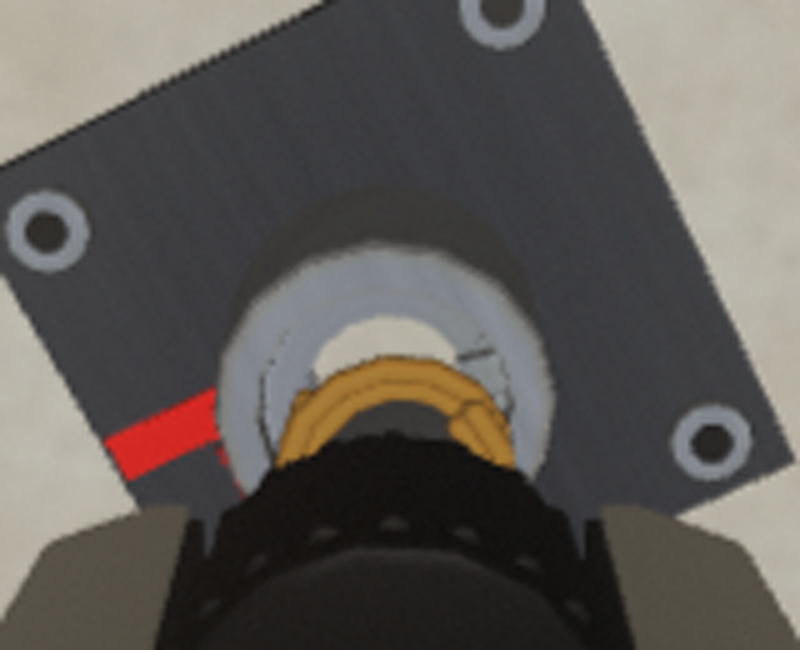

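```bash
python3 - <<'E'
from h import *
c=np.load("p2_wrist.npy",allow_pickle=True).item()
f=lambda u,v,z:at_z(c,((u+.5)/5+200-.5,(v+.5)/5+150-.5),z)
P=[f(*p,.042) for p in[(217,395),(553,400),(385,242),(262,305),(505,300),(226,450),(545,450)]]
from scipy.optimize import least_squares
P=np.array(P)[:,:2]
r=least_squares(lambda p:np.hypot(*(P-p[:2]).T)-p[2],[.56,.172,.022]);print(r.x,r.fun*1e3)
for z in(.056,.064):
  l,rr=f(275,465,z),f(515,465,z);print(z,(l+rr)/2,np.linalg.norm(l-rr))
E
```

```text
[0.5606697  0.17192504 0.02103232] [ 0.23235156  0.1162849   0.66430608 -0.5582279  -0.45823891 -0.0137572
  0.01728148]
0.056 [0.56225943 0.17018023 0.056     ] 0.02859541979409216
0.064 [0.56152718 0.17331967 0.064     ] 0.027468286635367375
```

Emit:
arm_command --motion '[{"slide": [-0.001, 0, 0.01], "turn": [0, 0, 0]}, {"slide": [0, 0, 0.01], "turn": [0, 0, 0]}, {"slide": [0, 0, 0.01], "turn": [0, 0, 0]}, {"slide": [0, 0, 0.005], "turn": [0, 0, 0]}, {"slide": [0, 0, 0], "turn": [0, 0, 0]}]'

```text
t: 10.33
tool_pos: [0.5593, 0.1711, 0.2612]
orientation: [3.122, 0.348, -0.003]
force: [-0.5, -0.7, -2.3]
opening: 0.0375
```

Emit:
arm_command --motion '[{"slide": [0, 0, 0.003], "turn": [0, 0, 0]}, {"slide": [0, 0, 0.003], "turn": [0, 0, 0]}, {"slide": [0, 0, 0.003], "turn": [0, 0, 0]}, {"slide": [0, 0, 0], "turn": [0, 0, 0]}, {"slide": [0, 0, 0], "turn": [0, 0, 0]}]'

```text
t: 10.75
tool_pos: [0.5597, 0.1712, 0.2587]
orientation: [3.122, 0.348, 0.0]
force: [-0.4, -0.3, -2.0]
opening: 0.0375
```

Emit:
arm_command --motion '[{"slide": [0, 0, 0.0015], "turn": [0, 0, 0]}, {"slide": [0, 0, 0.0015], "turn": [0, 0, 0]}, {"slide": [0, 0, 0], "turn": [0, 0, 0]}, {"slide": [0, 0, 0], "turn": [0, 0, 0]}, {"slide": [0, 0, 0], "turn": [0, 0, 0]}]'

```text
t: 11.17
tool_pos: [0.5598, 0.1713, 0.2584]
orientation: [-3.122, -0.348, -0.001]
force: [-2.9, -0.7, 5.7]
opening: 0.0378
```

```bash
python3 st.py p3 wrist scene; python3 - <<'E'
from h import *
t=cv2.imread("pics/p3_wrist.png")
crop(t,180,180,200,150,4,"pics/p3a.png")
t=cv2.imread("pics/p3_scene.png")
crop(t,190,120,100,110,5,"pics/p3b.png")
E
```

```text
11.1667 [0.5598 0.1713 0.2584] open 0.0378 F [-2.9 -0.7  5.7] tau [-0.12  0.57  0.01] yaw 12.72 z [ 6.e-04  1.e-04 -1.e+00] q [ 0.21  0.21  1.68 -0.    1.26 -0.01]
```

View pics/p3a.png

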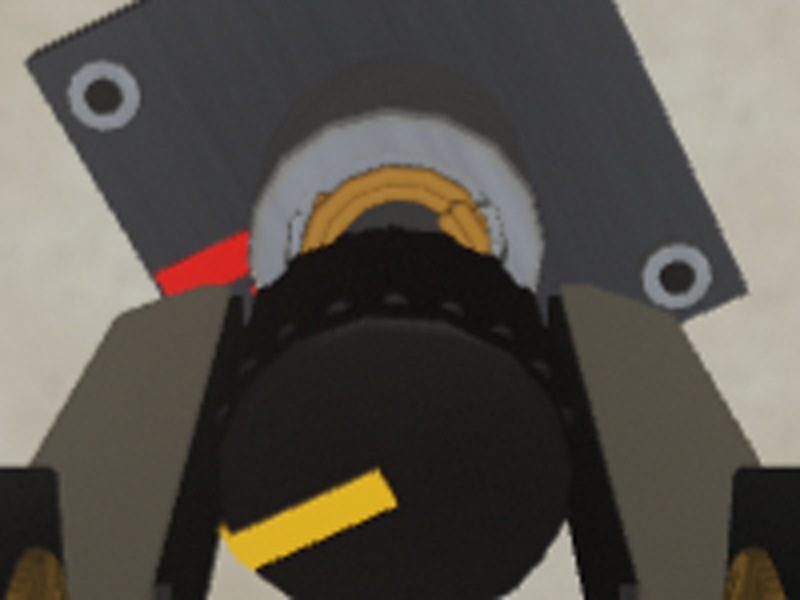

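View pics/p3b.png

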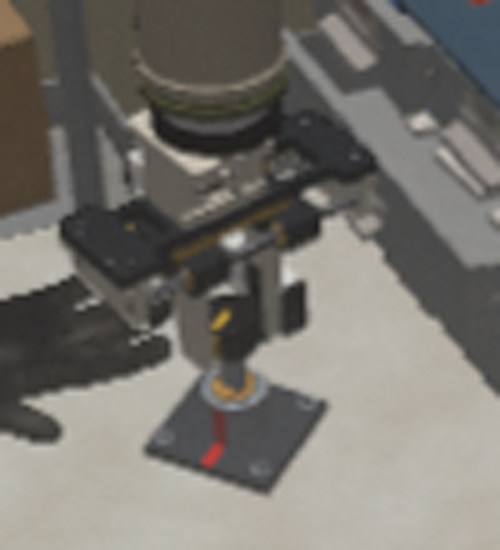

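Emit:
arm_command --motion '[{"slide": [-0.001, 0, -0.0005], "turn": [0, 0, -0.2]}, {"slide": [0, 0, -0.0005], "turn": [0, 0, -0.2]}, {"slide": [0, 0, -0.0005], "turn": [0, 0, -0.2]}, {"slide": [0, 0, -0.0005], "turn": [0, 0, -0.2]}, {"slide": [0, 0, -0.0005], "turn": [0, 0, -0.2]}]'

```text
t: 11.68
tool_pos: [0.5597, 0.1713, 0.2593]
orientation: [2.936, 1.117, 0.003]
force: [0.2, 0.3, 2.3]
opening: 0.0373
```

```bash
python3 st.py a
```

```text
11.6833 [0.5597 0.1713 0.2593] open 0.0373 F [0.2 0.3 2.3] tau [ 0.06 -0.11 -0.07] yaw 41.65 z [ 1.8e-03  6.0e-04 -1.0e+00] q [ 0.21  0.2   1.68  0.    1.26 -0.52]
```

Emit:
arm_command --motion '[{"slide": [0, 0, -0.0005], "turn": [0, 0, -0.2]}, {"slide": [0, 0, -0.0005], "turn": [0, 0, -0.2]}, {"slide": [0, 0, -0.0005], "turn": [0, 0, -0.2]}, {"slide": [0, 0, -0.0004], "turn": [0, 0, -0.16]}, {"slide": [0, 0, 0], "turn": [0, 0, 0]}]'

```text
t: 12.1
tool_pos: [0.5596, 0.1713, 0.2599]
orientation: [2.673, 1.65, 0.002]
force: [0.7, 0.8, 2.8]
opening: 0.0375
```

```bash
python3 st.py a
```

```text
12.1 [0.5596 0.1713 0.2599] open 0.0375 F [0.7 0.8 2.8] tau [ 0.05 -0.21  0.04] yaw 63.36 z [ 1.3e-03  4.0e-04 -1.0e+00] q [ 0.21  0.2   1.68  0.    1.26 -0.9 ]
```

Emit:
arm_command --motion '[{"slide": [0, 0, 0], "turn": [0, 0, -0.07]}, {"slide": [0, 0, 0], "turn": [0, 0, -0.07]}, {"slide": [0, 0, 0], "turn": [0, 0, -0.07]}, {"slide": [0, 0, 0], "turn": [0, 0, -0.07]}, {"slide": [0, 0, 0], "turn": [0, 0, 0]}]'

```text
t: 12.52
tool_pos: [0.5595, 0.1714, 0.2598]
orientation: [2.556, 1.827, 0.002]
force: [0.2, 1.6, 2.8]
opening: 0.0376
```

```bash
python3 st.py a
```

```text
12.5167 [0.5595 0.1714 0.2598] open 0.0376 F [0.2 1.6 2.8] tau [ 0.4  -0.11  0.01] yaw 71.1 z [ 1.1e-03  7.0e-04 -1.0e+00] q [ 0.21  0.2   1.68  0.    1.26 -1.03]
```

Emit:
arm_command --motion '[{"slide": [0, 0, 0], "turn": [0, 0, -0.06]}, {"slide": [0, 0, 0], "turn": [0, 0, -0.06]}, {"slide": [0, 0, 0], "turn": [0, 0, 0]}, {"slide": [0, 0, 0], "turn": [0, 0, 0]}, {"slide": [0, 0, 0], "turn": [0, 0, 0]}]'

```text
t: 12.93
tool_pos: [0.5594, 0.1715, 0.2596]
orientation: [-2.501, -1.901, -0.001]
force: [-0.7, 4.1, 2.8]
opening: 0.0373
```

```bash
python3 st.py a
```

```text
12.9333 [0.5594 0.1715 0.2596] open 0.0373 F [-0.7  4.1  2.8] tau [ 0.8  -0.02 -0.06] yaw 74.47 z [ 7.e-04  7.e-04 -1.e+00] q [ 0.21  0.2   1.68  0.    1.26 -1.09]
```

Emit:
arm_command --motion '[{"slide": [0.001, 0, 0], "turn": [0, 0, -0.06]}, {"slide": [0, 0, 0], "turn": [0, 0, -0.06]}, {"slide": [0, 0, 0], "turn": [0, 0, 0]}, {"slide": [0, 0, 0], "turn": [0, 0, 0]}, {"slide": [0, 0, 0], "turn": [0, 0, 0]}]'

```text
t: 13.35
tool_pos: [0.5593, 0.1711, 0.2589]
orientation: [2.442, 1.975, -0.002]
force: [0.5, -1.4, -0.6]
opening: 0.0379
```

```bash
python3 st.py a
```

```text
13.35 [0.5593 0.1711 0.2589] open 0.0379 F [ 0.5 -1.4 -0.6] tau [-0.14 -0.33  0.07] yaw 77.94 z [-4.0e-04 -1.1e-03 -1.0e+00] q [ 0.21  0.21  1.68 -0.    1.26 -1.15]
```

Emit:
arm_command --motion '[{"slide": [0, 0, 0.003], "turn": [0, 0, 0]}, {"slide": [0, 0, 0.003], "turn": [0, 0, 0]}, {"slide": [0, 0, 0.002], "turn": [0, 0, 0]}, {"slide": [0, 0, 0], "turn": [0, 0, 0]}, {"slide": [0, 0, 0], "turn": [0, 0, 0]}]'

```text
t: 13.77
tool_pos: [0.5592, 0.1715, 0.2555]
orientation: [-2.441, -1.977, 0.001]
force: [1.2, -0.2, -3.0]
opening: 0.0376
```

```bash
python3 st.py a
```

```text
13.7667 [0.5592 0.1715 0.2555] open 0.0376 F [ 1.2 -0.2 -3. ] tau [ 0.06 -0.35  0.  ] yaw 78.02 z [-7.e-04 -1.e-04 -1.e+00] q [ 0.21  0.21  1.68  0.    1.25 -1.15]
```

It dropped. I'll lower it on to seat it.

Emit:
arm_command --motion '[{"slide": [0, 0, 0.0015], "turn": [0, 0, 0]}, {"slide": [0, 0, 0.0015], "turn": [0, 0, 0]}, {"slide": [0, 0, 0], "turn": [0, 0, 0]}, {"slide": [0, 0, 0], "turn": [0, 0, 0]}, {"slide": [0, 0, 0], "turn": [0, 0, 0]}]'

```text
t: 14.18
tool_pos: [0.5593, 0.1716, 0.2548]
orientation: [-2.441, -1.978, 0.0]
force: [0.3, -0.7, -1.1]
opening: 0.0375
```

```bash
python3 st.py a
```

```text
14.1833 [0.5593 0.1716 0.2548] open 0.0375 F [ 0.3 -0.7 -1.1] tau [-0.   -0.22  0.02] yaw 78.04 z [-2.e-04 -0.e+00 -1.e+00] q [ 0.21  0.21  1.68  0.    1.25 -1.15]
```

```bash
python3 st.py drop wrist; python3 - <<'E'
from h import *
t=cv2.imread("pics/drop_wrist.png")
crop(t,180,180,200,150,4,"pics/dropa.png")
E
```

```text
14.1833 [0.5593 0.1716 0.2548] open 0.0375 F [ 0.3 -0.7 -1.1] tau [-0.   -0.22  0.02] yaw 78.04 z [-2.e-04 -0.e+00 -1.e+00] q [ 0.21  0.21  1.68  0.    1.25 -1.15]
```

View pics/dropa.png

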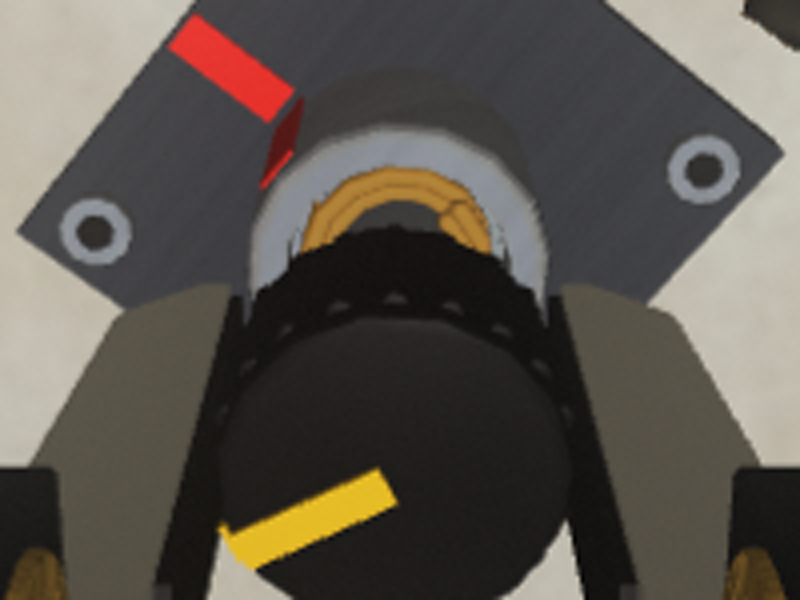

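Emit:
arm_command --motion '[{"slide": [0, 0, 0.0006], "turn": [0, 0, 0.12]}, {"slide": [0, 0, 0.0006], "turn": [0, 0, 0.24]}, {"slide": [0, 0, 0.0006], "turn": [0, 0, 0.24]}, {"slide": [0, 0, 0.0006], "turn": [0, 0, 0.24]}, {"slide": [0, 0, 0.0006], "turn": [0, 0, 0.24]}]'

```text
t: 14.65
tool_pos: [0.5593, 0.1716, 0.2538]
orientation: [-2.883, -1.247, 0.0]
force: [-0.2, 0.5, 0.1]
opening: 0.0372
```

Emit:
arm_command --motion '[{"slide": [0, 0, 0.0006], "turn": [0, 0, 0.24]}, {"slide": [0, 0, 0.0006], "turn": [0, 0, 0.24]}, {"slide": [0, 0, 0.0006], "turn": [0, 0, 0.24]}, {"slide": [0, 0, 0.0006], "turn": [0, 0, 0.24]}, {"slide": [0, 0, 0.0006], "turn": [0, 0, 0.24]}]'

```text
t: 15.07
tool_pos: [0.5593, 0.1716, 0.2526]
orientation: [-3.123, -0.339, 0.0]
force: [-0.5, 0.8, -0.6]
opening: 0.0379
```

```bash
python3 st.py a
```

```text
15.0667 [0.5593 0.1716 0.2526] open 0.0379 F [-0.5  0.8 -0.6] tau [ 0.03 -0.08  0.01] yaw 12.38 z [-1.e-04  2.e-04 -1.e+00] q [ 0.21  0.21  1.68  0.    1.25 -0.01]
```

Emit:
arm_command --motion '[{"slide": [0, 0, 0.0006], "turn": [0, 0, 0.24]}, {"slide": [0, 0, 0.0006], "turn": [0, 0, 0.24]}, {"slide": [0, 0, 0.0006], "turn": [0, 0, 0.24]}, {"slide": [0, 0, 0.0006], "turn": [0, 0, 0.24]}, {"slide": [0, 0, 0.0006], "turn": [0, 0, 0.24]}]'

```text
t: 15.48
tool_pos: [0.5593, 0.1716, 0.2514]
orientation: [-3.084, 0.599, 0.0]
force: [0.2, 0.4, -0.9]
opening: 0.0377
```

Emit:
arm_command --motion '[{"slide": [0, 0, 0.0006], "turn": [0, 0, 0.24]}, {"slide": [0, 0, 0.0006], "turn": [0, 0, 0.24]}, {"slide": [0, 0, 0.0006], "turn": [0, 0, 0.24]}, {"slide": [0, 0, 0.0006], "turn": [0, 0, 0.24]}, {"slide": [0, 0, 0.0006], "turn": [0, 0, 0.24]}]'

```text
t: 15.9
tool_pos: [0.5593, 0.1716, 0.2502]
orientation: [-2.769, 1.484, 0.0]
force: [-0.6, -0.2, -0.2]
opening: 0.0378
```

```bash
python3 st.py a
```

```text
15.9 [0.5593 0.1716 0.2502] open 0.0378 F [-0.6 -0.2 -0.2] tau [ 0.04  0.1  -0.  ] yaw -56.37 z [-2.e-04  2.e-04 -1.e+00] q [0.21 0.22 1.68 0.   1.24 1.19]
```

Emit:
arm_command --motion '[{"slide": [0, 0, 0.0006], "turn": [0, 0, 0.24]}, {"slide": [0, 0, 0.0006], "turn": [0, 0, 0.24]}, {"slide": [0, 0, 0.0006], "turn": [0, 0, 0.24]}, {"slide": [0, 0, 0.0006], "turn": [0, 0, 0.24]}, {"slide": [0, 0, 0.0006], "turn": [0, 0, 0.24]}]'

```text
t: 16.32
tool_pos: [0.5593, 0.1716, 0.2491]
orientation: [-2.207, 2.236, 0.0]
force: [-1.4, 0.3, 0.3]
opening: 0.0378
```

Emit:
arm_command --motion '[{"slide": [0, 0, 0.0006], "turn": [0, 0, 0.24]}, {"slide": [0, 0, 0.0006], "turn": [0, 0, 0.24]}, {"slide": [0, 0, 0], "turn": [0, 0, 0]}, {"slide": [0, 0, 0], "turn": [0, 0, 0]}, {"slide": [0, 0, 0], "turn": [0, 0, 0]}]'

```text
t: 16.73
tool_pos: [0.5594, 0.1716, 0.2486]
orientation: [-1.936, 2.474, -0.0]
force: [0.2, 0.3, 1.0]
opening: 0.0375
```

```bash
python3 st.py r1 wrist top; python3 - <<'E'
from h import *
t=cv2.imread("pics/r1_wrist.png")
crop(t,180,180,200,150,4,"pics/r1a.png")
E
```

```text
16.7333 [0.5594 0.1716 0.2486] open 0.0375 F [0.2 0.3 1. ] tau [ 0.16  0.15 -0.02] yaw -103.93 z [ 3.e-04  2.e-04 -1.e+00] q [0.21 0.22 1.68 0.   1.24 2.02]
```

View pics/r1a.png

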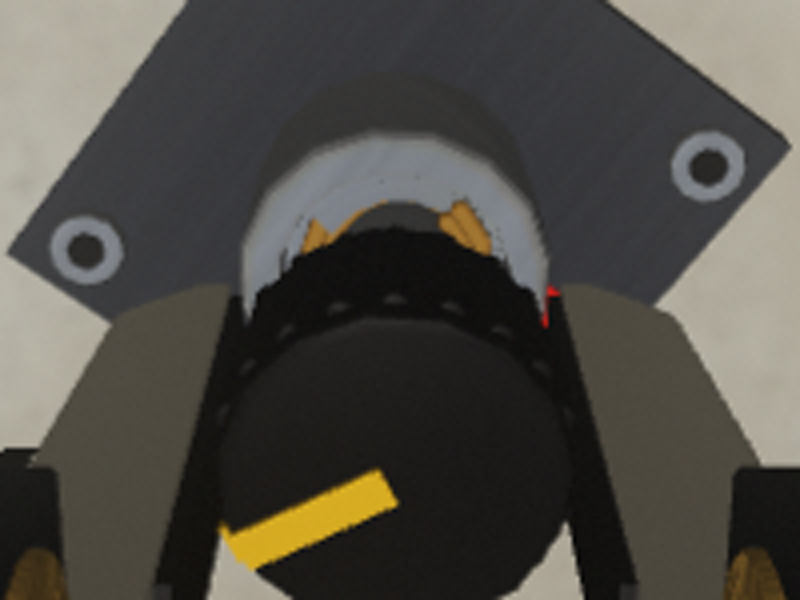

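Emit:
arm_command --motion '[{"slide": [0, 0, 0], "turn": [0, 0, 0]}, {"slide": [0, 0, 0], "turn": [0, 0, 0]}, {"slide": [0, 0, 0], "turn": [0, 0, 0]}, {"slide": [0, 0, 0], "turn": [0, 0, 0]}, {"slide": [0, 0, 0], "turn": [0, 0, 0]}]' --gripper 60

```text
t: 17.25
tool_pos: [0.5594, 0.1715, 0.2484]
orientation: [1.931, -2.478, -0.0]
force: [0.7, 0.0, 0.8]
opening: 0.0558
```

```bash
python3 st.py r2 wrist; python3 - <<'E'
from h import *
t=cv2.imread("pics/r2_wrist.png")
crop(t,180,180,200,150,4,"pics/r2a.png")
E
```

```text
17.25 [0.5594 0.1715 0.2484] open 0.0558 F [0.7 0.  0.8] tau [0.06 0.03 0.02] yaw -104.15 z [-1.e-04 -0.e+00 -1.e+00] q [ 0.21  0.22  1.69 -0.    1.24  2.03]
```

View pics/r2a.png

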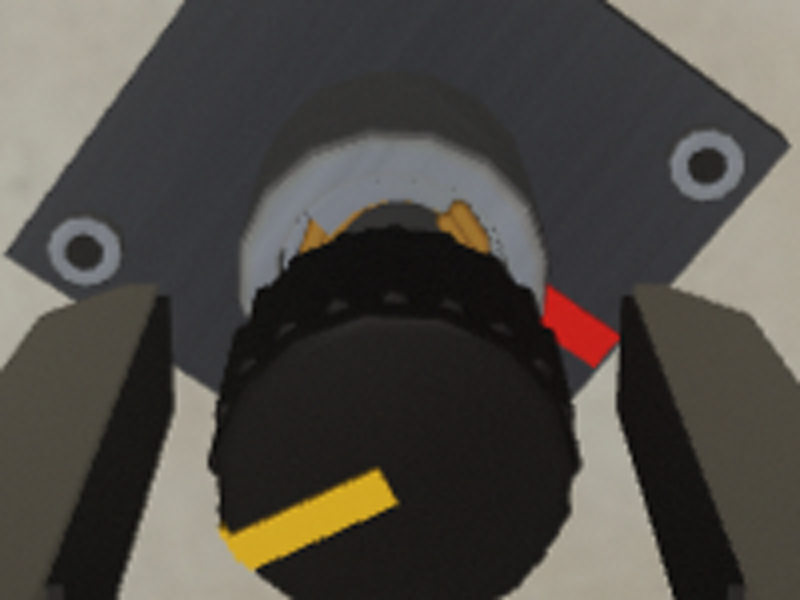

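The released screw kept its position and angle, with its line in the same place in the picture. Now I'll swing the open gripper back.

Emit:
arm_command --motion '[{"slide": [0, 0, 0], "turn": [0, 0, -0.24]}, {"slide": [0, 0, 0], "turn": [0, 0, -0.25]}, {"slide": [0, 0, 0], "turn": [0, 0, -0.25]}, {"slide": [0, 0, 0], "turn": [0, 0, -0.25]}, {"slide": [0, 0, 0], "turn": [0, 0, -0.25]}]'

```text
t: 17.72
tool_pos: [0.5594, 0.1715, 0.2484]
orientation: [2.6, -1.763, 0.0]
force: [0.1, 0.1, -0.3]
opening: 0.056
```

Emit:
arm_command --motion '[{"slide": [0, 0, 0], "turn": [0, 0, -0.25]}, {"slide": [0, 0, 0], "turn": [0, 0, -0.25]}, {"slide": [0, 0, 0], "turn": [0, 0, -0.25]}, {"slide": [0, 0, 0], "turn": [0, 0, -0.25]}, {"slide": [0, 0, 0], "turn": [0, 0, -0.25]}]'

```text
t: 18.13
tool_pos: [0.5594, 0.1715, 0.2484]
orientation: [3.016, -0.878, -0.0]
force: [-0.0, 0.0, -0.5]
opening: 0.0561
```

Emit:
arm_command --motion '[{"slide": [0, 0, 0], "turn": [0, 0, -0.25]}, {"slide": [0, 0, 0], "turn": [0, 0, -0.25]}, {"slide": [0, 0, 0], "turn": [0, 0, -0.25]}, {"slide": [0, 0, 0], "turn": [0, 0, -0.25]}, {"slide": [0, 0, 0], "turn": [0, 0, -0.25]}]'

```text
t: 18.55
tool_pos: [0.5594, 0.1715, 0.2484]
orientation: [3.14, 0.092, -0.0]
force: [-0.5, -0.5, 1.0]
opening: 0.0556
```

Emit:
arm_command --motion '[{"slide": [0, 0, 0], "turn": [0, 0, -0.25]}, {"slide": [0, 0, 0], "turn": [0, 0, -0.25]}, {"slide": [0, 0, 0], "turn": [0, 0, -0.25]}, {"slide": [0, 0, 0], "turn": [0, 0, -0.25]}, {"slide": [0, 0, 0], "turn": [0, 0, -0.25]}]'

```text
t: 18.97
tool_pos: [0.5594, 0.1715, 0.2484]
orientation: [2.96, 1.053, -0.0]
force: [-0.3, -0.8, -0.3]
opening: 0.0559
```

Emit:
arm_command --motion '[{"slide": [0, 0, 0], "turn": [0, 0, -0.25]}, {"slide": [0, 0, 0], "turn": [0, 0, -0.25]}, {"slide": [0, 0, 0], "turn": [0, 0, -0.25]}, {"slide": [0, 0, 0], "turn": [0, 0, -0.25]}, {"slide": [0, 0, 0], "turn": [0, 0, -0.25]}]'

```text
t: 19.38
tool_pos: [0.5594, 0.1715, 0.2484]
orientation: [2.493, 1.912, -0.0]
force: [-0.5, 0.2, 0.2]
opening: 0.056
```

Emit:
arm_command --motion '[{"slide": [0, 0, 0], "turn": [0, 0, -0.1]}, {"slide": [0, 0, 0], "turn": [0, 0, 0]}, {"slide": [0, 0, 0], "turn": [0, 0, 0]}, {"slide": [0, 0, 0], "turn": [0, 0, 0]}, {"slide": [0, 0, 0], "turn": [0, 0, 0]}]'

```text
t: 19.8
tool_pos: [0.5594, 0.1715, 0.2484]
orientation: [-2.452, -1.964, -0.0]
force: [0.3, 0.2, -0.8]
opening: 0.0558
```

```bash
python3 st.py r3 wrist; python3 - <<'E'
from h import *
t=cv2.imread("pics/r3_wrist.png")
crop(t,180,180,200,150,4,"pics/r3a.png")
E
```

```text
19.8 [0.5594 0.1715 0.2484] open 0.0558 F [ 0.3  0.2 -0.8] tau [-0.01 -0.13 -0.06] yaw 77.38 z [ 0.  0. -1.] q [ 0.21  0.22  1.69  0.    1.24 -1.14]
```

View pics/r3a.png

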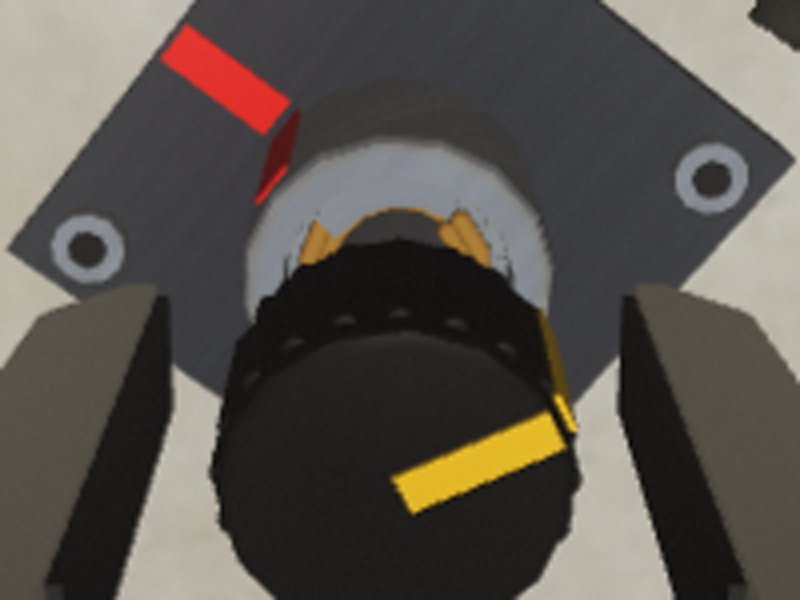

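Emit:
arm_command --motion '[{"slide": [0, 0.002, 0], "turn": [0, 0, 0]}, {"slide": [0, 0, 0], "turn": [0, 0, 0]}, {"slide": [0, 0, 0], "turn": [0, 0, 0]}, {"slide": [0, 0, 0], "turn": [0, 0, 0]}, {"slide": [0, 0, 0], "turn": [0, 0, 0]}]' --gripper 0

```text
t: 20.27
tool_pos: [0.5602, 0.1714, 0.2484]
orientation: [-2.451, -1.965, -0.0]
force: [0.5, 0.2, 0.1]
opening: 0.0375
```

Emit:
arm_command --motion '[{"slide": [0, 0, 0], "turn": [0, 0, 0]}, {"slide": [0, 0, 0], "turn": [0, 0, 0]}, {"slide": [0, 0, 0], "turn": [0, 0, 0]}, {"slide": [0, 0, 0], "turn": [0, 0, 0]}, {"slide": [0, 0, 0], "turn": [0, 0, 0]}]'

```text
t: 20.68
tool_pos: [0.5602, 0.1714, 0.2484]
orientation: [2.451, 1.966, 0.0]
force: [-0.1, 0.2, 0.3]
opening: 0.0375
```

```bash
python3 st.py r4 wrist; python3 - <<'E'
from h import *
t=cv2.imread("pics/r4_wrist.png")
crop(t,180,180,200,150,4,"pics/r4a.png")
E
```

```text
20.6833 [0.5602 0.1714 0.2484] open 0.0375 F [-0.1  0.2  0.3] tau [ 0.04 -0.22  0.01] yaw 77.46 z [ 0.  0. -1.] q [ 0.21  0.22  1.68  0.    1.24 -1.14]
```

View pics/r4a.png

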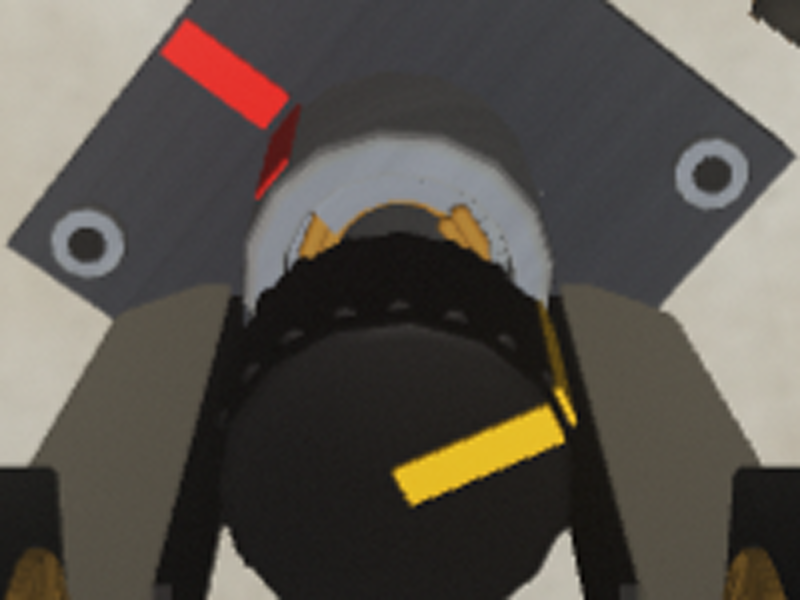

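```bash
python3 - <<'E'
from h import *
def L(n,a,b,z):
    c=np.load(n+"_wrist.npy",allow_pickle=True).item()
    f=lambda u,v:at_z(c,((u+.5)/4+180-.5,(v+.5)/4+180-.5),z)
    e=f(*b)-f(*a);return np.degrees(np.arctan2(e[1],e[0]))
print(L("drop",(388,486),(242,550),.1003),L("r2",(388,486),(242,550),.0939),L("r4",(403,486),(558,422),.0939))
E
```

```text
-75.72517541953258 102.03795271106594 102.42273676345158
```

Emit:
arm_command --motion '[{"slide": [0, 0, 0.0006], "turn": [0, 0, 0.21]}, {"slide": [0, 0, 0.0006], "turn": [0, 0, 0.25]}, {"slide": [0, 0, 0.0006], "turn": [0, 0, 0.25]}, {"slide": [0, 0, 0.0006], "turn": [0, 0, 0.25]}, {"slide": [0, 0, 0.0006], "turn": [0, 0, 0.25]}]'

```text
t: 21.15
tool_pos: [0.5602, 0.1713, 0.2473]
orientation: [2.928, 1.137, 0.0]
force: [1.0, -0.2, 0.8]
opening: 0.0373
```

Emit:
arm_command --motion '[{"slide": [0, 0, 0.0006], "turn": [0, 0, 0.25]}, {"slide": [0, 0, 0.0006], "turn": [0, 0, 0.25]}, {"slide": [0, 0, 0.0006], "turn": [0, 0, 0.25]}, {"slide": [0, 0, 0.0006], "turn": [0, 0, 0.25]}, {"slide": [0, 0, 0.0006], "turn": [0, 0, 0.25]}]'

```text
t: 21.57
tool_pos: [0.5603, 0.1712, 0.2461]
orientation: [3.136, 0.182, 0.0]
force: [1.4, -0.3, -1.0]
opening: 0.0381
```

```bash
python3 st.py a
```

```text
21.5667 [0.5603 0.1712 0.2461] open 0.0381 F [ 1.4 -0.3 -1. ] tau [-0.17 -0.19  0.02] yaw 6.63 z [ 2.e-04 -2.e-04 -1.e+00] q [ 0.21  0.22  1.68 -0.    1.23  0.09]
```

Emit:
arm_command --motion '[{"slide": [0, 0, 0.0006], "turn": [0, 0, 0.25]}, {"slide": [0, 0, 0.0006], "turn": [0, 0, 0.25]}, {"slide": [0, 0, 0.0006], "turn": [0, 0, 0.25]}, {"slide": [0, 0, 0.0006], "turn": [0, 0, 0.25]}, {"slide": [0, 0, 0.0006], "turn": [0, 0, 0.25]}]'

```text
t: 21.98
tool_pos: [0.5603, 0.1713, 0.2449]
orientation: [3.04, -0.791, 0.001]
force: [0.9, -0.3, 0.3]
opening: 0.0375
```

Emit:
arm_command --motion '[{"slide": [0, 0, 0.0006], "turn": [0, 0, 0.25]}, {"slide": [0, 0, 0.0006], "turn": [0, 0, 0.25]}, {"slide": [0, 0, 0.0006], "turn": [0, 0, 0.25]}, {"slide": [0, 0, 0.0006], "turn": [0, 0, 0.25]}, {"slide": [0, 0, 0.0006], "turn": [0, 0, 0.25]}]'

```text
t: 22.4
tool_pos: [0.5603, 0.1713, 0.2438]
orientation: [-2.65, 1.688, -0.001]
force: [1.1, 0.5, 0.5]
opening: 0.0374
```

```bash
python3 st.py a
```

```text
22.4 [0.5603 0.1713 0.2438] open 0.0374 F [1.1 0.5 0.5] tau [-0.12 -0.15 -0.05] yaw -64.99 z [ 4.e-04 -2.e-04 -1.e+00] q [ 0.21  0.23  1.69 -0.    1.23  1.34]
```

Emit:
arm_command --motion '[{"slide": [0, 0, 0.0006], "turn": [0, 0, 0.25]}, {"slide": [0, 0, 0.0006], "turn": [0, 0, 0.25]}, {"slide": [0, 0, 0.0006], "turn": [0, 0, 0.25]}, {"slide": [0, 0, 0.0006], "turn": [0, 0, 0.25]}, {"slide": [0, 0, 0.0005], "turn": [0, 0, 0.23]}]'

```text
t: 22.82
tool_pos: [0.5603, 0.1712, 0.2426]
orientation: [-2.014, 2.411, -0.001]
force: [1.4, -1.2, 1.3]
opening: 0.0373
```

Emit:
arm_command --motion '[{"slide": [0, 0, 0], "turn": [0, 0, 0]}, {"slide": [0, 0, 0], "turn": [0, 0, 0]}, {"slide": [0, 0, 0], "turn": [0, 0, 0]}, {"slide": [0, 0, 0], "turn": [0, 0, 0]}, {"slide": [0, 0, 0], "turn": [0, 0, 0]}]'

```text
t: 23.23
tool_pos: [0.5602, 0.1714, 0.2426]
orientation: [-2.024, 2.402, -0.0]
force: [0.3, 0.7, 2.4]
opening: 0.0376
```

```bash
python3 st.py e1 wrist scene top; python3 - <<'E'
from h import *
t=cv2.imread("pics/e1_wrist.png")
crop(t,180,180,200,150,4,"pics/e1a.png")
E
```

```text
23.2333 [0.5602 0.1714 0.2426] open 0.0376 F [0.3 0.7 2.4] tau [-0.06 -0.01 -0.03] yaw -99.76 z [ 3.e-04 -0.e+00 -1.e+00] q [ 0.21  0.23  1.69 -0.    1.23  1.95]
```

View pics/e1a.png

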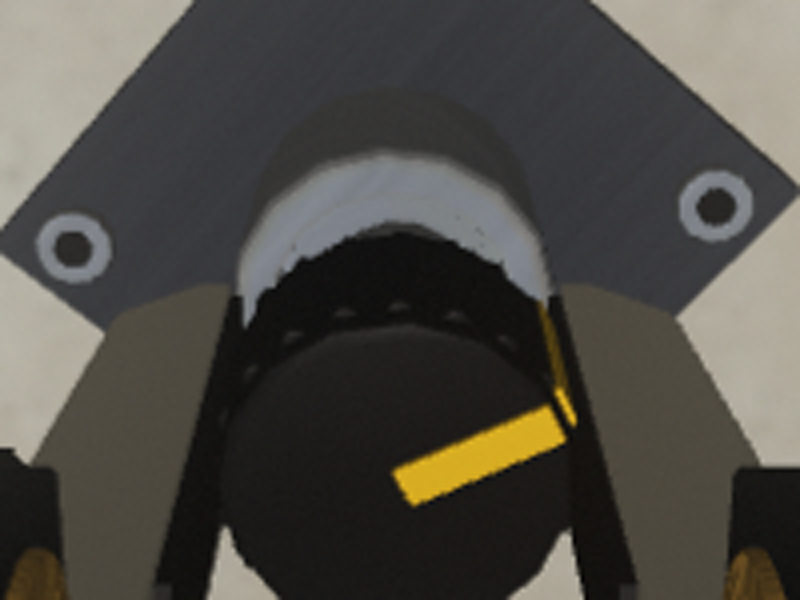

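View pics/e1_scene.png

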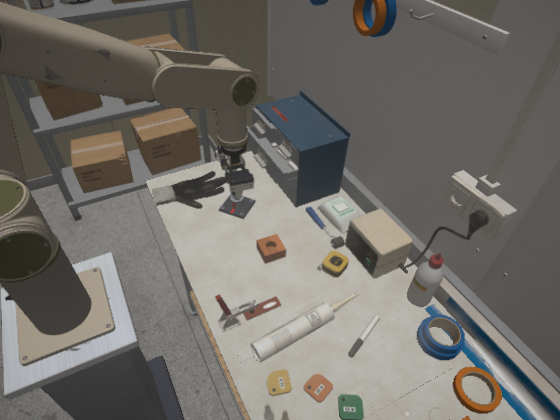

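Emit:
arm_command --motion '[{"slide": [0, 0, 0], "turn": [0, 0, 0.022]}, {"slide": [0, 0, 0], "turn": [0, 0, 0]}, {"slide": [0, 0, 0], "turn": [0, 0, 0]}, {"slide": [0, 0, 0], "turn": [0, 0, 0]}, {"slide": [0, 0, 0], "turn": [0, 0, 0]}]'

```text
t: 23.8
tool_pos: [0.5602, 0.1713, 0.2426]
orientation: [-2.009, 2.415, -0.0]
force: [0.5, -1.2, 2.2]
opening: 0.0376
```

```bash
python3 st.py e2 wrist; python3 - <<'E'
from h import *
c=np.load("e2_wrist.npy",allow_pickle=True).item()
crop(c["pixels"],180,180,200,150,4,"pics/e2a.png")
f=lambda u,v:at_z(c,((u+.5)/4+180-.5,(v+.5)/4+180-.5),.088)
e=f(558,422)-f(403,486);print(np.degrees(np.arctan2(e[1],e[0])))
E
```

```text
23.8 [0.5602 0.1713 0.2426] open 0.0376 F [ 0.5 -1.2  2.2] tau [-0.18 -0.08  0.  ] yaw -100.49 z [ 2.e-04 -0.e+00 -1.e+00] q [ 0.21  0.23  1.69 -0.    1.23  1.96]
-75.58347640169028
```

View pics/e2a.png

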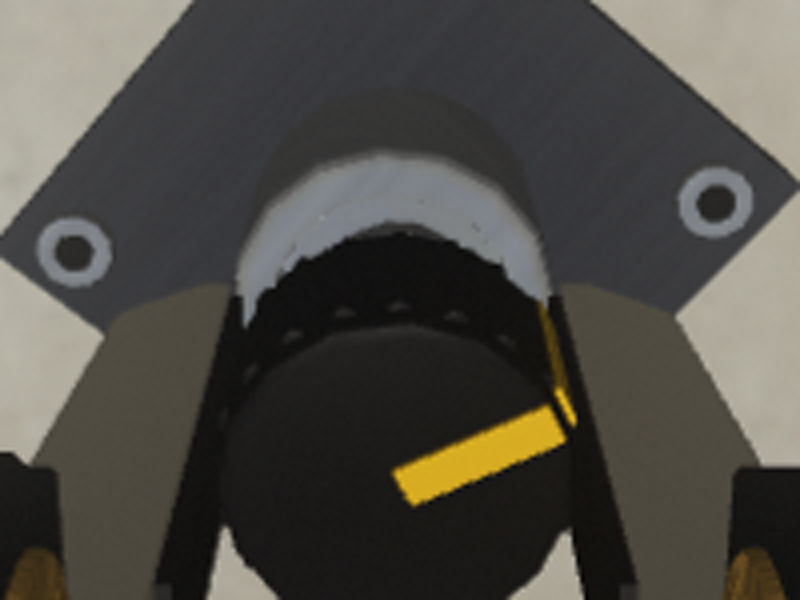

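The line is at -75.6° now and was at -75.7° at the drop. The screw has gone down 12.2 mm and is still gripped, so I'm handing in.

```bash
python3 -c "
from plant import robot
print(robot.close_job())"
```

```text
the job is handed in; nothing more can be done
None
```

The screw is started in the nut plate, one full turn forward from the drop, and the gripper is still holding the knob. I handed the job in at about 24 s of the 72 s allowed.

**What I did**
- I gripped the knob at the stand, carried the screw over and set it on the boss with its line at the red mark. Contact came at the expected height, with the tip about 26 mm up.
- I turned it back about 65° until the upward contact force vanished, then lowered it into the drop, about 5 mm down and tip about 22 mm up.
- I turned it forward about 360° in two strokes with one regrip. The screw did not move while the grip was open.

**Last checks**

| Check | At the end | Compared with |
|---|---|---|
| Line direction (wrist camera) | -75.6° | -75.7° at the drop |
| Descent over the full turn | 12.2 mm | 12 mm expected |
| Grip opening | 37.6 mm | 38 mm knob |
| Forces in the readings after each call | under 6 N per axis | 40 N press, 120 N wrist limits |

- **Line at the mark:** the angle estimates scattered by 1–2°. I corrected the line by about 1.5° before setting it on.
- **Other bench items:** they looked unmoved in the last overall picture, which I checked only by eye.
- No check failed.

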